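Turn the sharpening stone over and clip it into the spring holder

ROBOT

A 6-joint arm with a two-finger parallel gripper is mounted at the origin on a cart in front of the work surface, level with it; the furniture and walls round the work are solid. World frame = base frame: x ahead of the robot, y to its left, z up, the work surface at z = 0. Lengths are in m, angles in rad, forces in N, time in s.
With the tool pointing down it reaches from about 0.3 to 0.75 m from the base axis. Payload 8.5 kg.
Tool frame: the origin (TCP) lies between the finger pads; the fingertips stand 14 mm ahead of it and the grasp point (between the pads) lies 5 mm behind it; z points along the fingers, y is the line along which they close (so a half turn about z gives the same grasp; the last joint's range is limited). The gripper opens to 88 mm and grips with 3 to 60 N. Pads are 18 mm wide; open, the fingers measure 123 mm over their backs; the gripper's body (75 mm by 187 mm) begins 45 mm behind the grasp point.
Start: joints at [-1.498, 0.381, 1.297, -0, 1.464, -0.215], TCP at [0.156, -0.527, 0.253] pointing down, gripper open.
Joint ranges: [-3.11, 3.11], [-0.89, 2.33], [0.22, 2.48], [-1.42, 4.56], [0.17, 2.85], [-2.88, 2.88]. Speed limits (rad/s): [2.39, 2.39, 3.14, 3.14, 3.14, 3.14].

INTERFACE

Orientations are given as a 3x3 rotation matrix whose columns are the frame's x, y, z axes.
In Python, from plant import arm gives the robot as it stands.
- The arm moves only by the tool send_rows, never from a script. Its argument "series" is one flat list of numbers, 7 for each row, row after row: the shift along the tool's x, y, z in units of 40 cm (1.0 is 40 cm), then the turn, a rotation vector about the tool's x, y, z in units of 45 degrees (1.0 is 45 degrees), then the gripper's target within -1 to 1 (fully open at 1, half-way at 0, shut at -1). In form: [tx, ty, tz, rx, ry, rz, fingers, tx, ty, tz, rx, ry, rz, fingers, ...]. A call has 1 to 10 rows; each row is the pose to reach, as a shift and turn from the pose commanded when the call began, along the tool's axes at that moment; what a row does not reach only later rows make up. A row lasts 1/12 s, in which the tool goes at most 41.7 mm and 7.16 degrees, less where a joint would pass 70% of its speed; a pose out of reach is approached as far as the arm can. A call with a number of a shift or a turn outside -1 to 1 is refused whole. A call with a gripper value outside its range is refused whole. The fingers move at their own pace and stop on an object; "force" is the grip in N (left out, the last holds). Time passes only in rows, so rows that repeat a pose let the fingers close. It gives the time, the measured TCP pose, the force, the opening and the grip force at its end, in the units of the state.
- arm.get_obs(): the state, without advancing time (a new reading comes with each control period).
- arm.get_image(name): name is "scene" or "top"; returns (picture, depth): 420x560x3 uint8, red, green, blue; 420x560 float32, m along the optical axis (not along the pixel's ray), 0 where there is no reading.
- arm.camera_info(name): a dict with "camera_matrix" (3x3 intrinsics, pixels), "R" (3x3) and "t" (3): a world point X has camera coordinates R X + t. Camera axes: x right, y down, z forward; pixel columns grow to the right and rows downward; lengths in m; the calibration is good to about 2 mm. A picture is of the moment at which its call begins. camera_info takes no time and is no camera call.
- arm.sign_off(): hands the job in; it is judged then, once.
The state is a dict: "time_s": time; "joints": joint angles; "joint_vel": joint speeds; "joint_efforts": joint torques, N m; "ee_pos": TCP position; "ee_rot": TCP orientation; "force": force on the tool from outside, world axes, zero at the start; "wrist_torque": the same for the moment, N m; "opening": opening from 0.0 (shut) to 1.0 (fully open); "grasp_force": force on a finger pad.
Only numpy, scipy, OpenCV 4.12 (cv2) and the standard library are available. Lean on these libraries where they do the work, as an engineer would, in place of code of your own. Each camera call takes 0.05 s, during which the arm holds its last target. There are 200 camera calls.

TASK

The two-grit sharpening stone lies with its dark coarse face up: stand it on end on the bench so that you can let go and take it the other way, and turn it right over, orange fine face up. Then clip it level into the spring stone holder: press one end against the sprung jaw, let the other end down behind the low brass stop until the stone lies flat on the bed, and keep hold of it until the jaw has closed up and pinches it against the stop. Do not move or knock over the oil bottle, the slip stone or the chisel.

Things in the scene. Friction and masses are not known exactly. Their poses are not given: they have to be found in the camera images.
- stone: Two-grit sharpening stone, 150 mm long (x) by 50 wide (y) by 30 thick (z), about 0.45 kg; half its thickness is dark grey (coarse), half orange-brown (fine). Origin at the block's centre, z out of the coarse face, which looks up at the start. It lies on the bare bench (z = 0); the spot where it lies is free to stand it on end (50 x 30 mm, both ends alike). Turning it right over takes two quarter turns in two grasps.
- coarse_face (a point): centre of the stone's dark grey coarse face
- fine_face (a point): centre of the stone's orange-brown fine face
- holder: Spring stone holder, fixed on the bench: a dark wooden board 44 mm wide (narrower than the stone: fingers pass on both sides) on two cross feet 30 x 84 mm, 18 mm high, at x = -88 and +128 mm. Origin on the bench top under the middle of the stone's place, x along the holder towards the sprung jaw, z up. The stone's place is x = -75 to +75 mm, y = -25 to +25 mm, with its underside on the bed.
- bed (a point): middle of the bed (two steel strips along the holder), 28 mm above the holder's origin: the underside of the seated stone rests here
- stop_face (a point): top edge of the inner face of the low fixed brass stop, at x = -75 mm of the holder and 9 mm above the bed; the stop is 22 mm thick, 44 mm wide. A level stone with its underside 11 to 20 mm above the bed passes over the stop and still meets the face of the sprung jaw
- jaw: Sprung aluminium jaw, black facing, 44 mm wide, top 22 mm above the bed. Empty, its face is at x = +67 mm of the holder; it slides along +x by up to 28 mm. The spring pushes back with 5 N when empty, 8 N with the face at +75 mm (stone in place), 15 N fully back. No sloping lead-in: a stone set straight down lands on top of it. Behind it a guide block (x 118 to 140 mm, top 22 mm above the bed) and rods.
- jaw_face (a point): centre of the sprung jaw's face, moves with the jaw; at x = +67 mm of the holder when empty, +75 mm when it pinches the stone against the stop
- slip_stone: grey slip stone, 30 x 100 x 12 mm, lying flat; origin at the centre of its underside, long along its y; bystander
- oil_bottle: yellow drip bottle with a red cap, 41 mm across, 118 mm high, standing; origin at the centre of its foot; bystander
- flat_chisel: flat chisel with a light wooden handle, 21 x 268 x 29 mm, lying along its y on the grey carpet; origin at the middle of its underside; bystander

How it is judged:
By the outcome, as a careful person would: the job done as asked, in the order asked, and still so for the second after the job is handed in, with the robot touching nothing.
It also fails if it takes over 64 s, if anything falls off the work surface, if the arm or the gripper's body presses on something with over 40 N, if the wrist force passes 120 N, or if a joint passes its speed limit or range.

## Working session

There is one attempt and no reset: what is moved stays moved. The work goes in short steps, Python scripts to look and compute and a tool call to move; the robot and the scene stay as the last step left them, time stands still between calls to the robot, and variables do not carry over. Pictures are saved under pics/ and viewed, at most 10 in all, crops included, and the job is handed in when it is done.

Besides the shell and the picture viewer there is one more tool, called by a JSON object that holds its "method" and its "body", one argument or row to a line. send_rows: Moves the arm, as the interface text tells. Its arguments: {"type":"object","properties":{"series":{"type":"array","items":{"type":"number"}},"force":{"type":"number"}},"required":["series"]}

```bash
ls; mkdir -p pics; python3 - <<'E'
from plant import arm
import cv2,numpy as np
for n in("scene","top"):
    p,d=arm.get_image(n); cv2.imwrite(f"pics/{n}0.png",p[:,:,::-1]); np.savez(f"{n}0.npz",p=p,d=d)
    print(n,arm.camera_info(n))
o=arm.get_obs(); print(o)
E
```

```text
pics
scene {'camera_matrix': array([[420.25399   ,   0.        , 279.86795457],
       [  0.        , 420.25399   , 204.79937213],
       [  0.        ,   0.        ,   1.        ]]), 'R': array([[ 0.8780653 , -0.47852993, -0.00322995],
       [-0.34238291, -0.62350194, -0.70286505],
       [ 0.33432808,  0.61826729, -0.71131589]]), 't': array([-0.68125441,  0.04110403,  0.89477374])}
top {'camera_matrix': array([[470.28866468,   0.        , 280.01076332],
       [  0.        , 470.28866468, 213.95459554],
       [  0.        ,   0.        ,   1.        ]]), 'R': array([[ 0.00828133, -0.99993478, -0.00786428],
       [-0.99924514, -0.0079766 , -0.03801992],
       [ 0.03795471,  0.0081732 , -0.99924604]]), 't': array([-0.32203314,  0.56268895,  0.90073085])}
{'time_s': 0.1, 'joints': array([-1.49829800e+00,  3.81111935e-01,  1.29815094e+00, -2.72373792e-05,
        1.46356847e+00, -2.15307845e-01]), 'joint_vel': array([-6.99092389e-05,  5.28887937e-04, -3.56981177e-03, -9.34982353e-04,
        1.62631573e-03, -1.29432712e-03]), 'joint_efforts': array([ 1.72063828e-03, -4.38654578e+01, -2.24913687e+01,  7.13393767e-02,
        3.42064945e-02, -7.49189076e-05]), 'ee_pos': array([ 0.15608767, -0.5271503 ,  0.25221993]), 'ee_rot': array([[ 9.58868081e-01,  2.83852056e-01, -1.16734093e-04],
       [ 2.83851980e-01, -9.58867317e-01,  1.23347428e-03],
       [ 2.38191705e-04, -1.21587432e-03, -9.99999232e-01]]), 'force': array([ 1.52750582,  0.56498156, -0.7290651 ]), 'wrist_torque': array([ 0.0072858 , -0.04167773, -0.00426579]), 'grasp_force': 0.0, 'opening': 0.9996105561110713}
```

View pics/scene0.png

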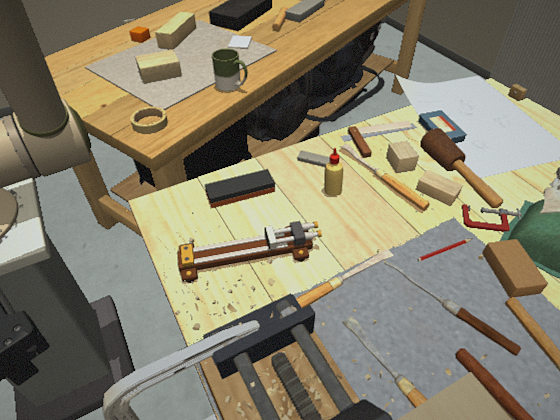

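View pics/top0.png

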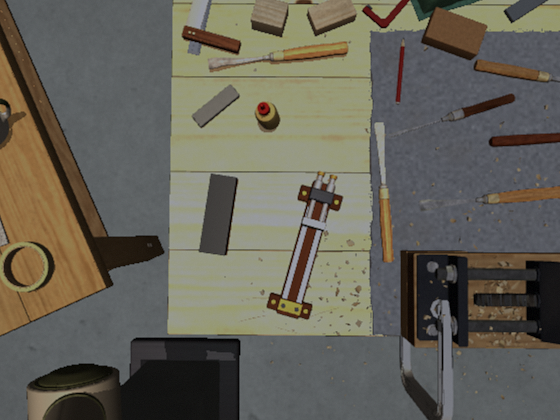

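The scene view shows the stone at (240,187), dark face up, with the holder's brass stop at (187,258) and its jaw near (270,237). In the top view the stone is at (218,214), the stop at (290,303), the jaw at (315,222), the bottle at (266,113), the slip stone at (216,105) and the chisel at (383,190).

```bash
cat > h.py <<'E'
import numpy as np,cv2
from plant import arm
def cloud(n,d):
    c=arm.camera_info(n);K=c["camera_matrix"]
    v,u=np.indices(d.shape)
    P=np.stack([(u-K[0,2])/K[0,0]*d,(v-K[1,2])/K[1,1]*d,d],-1)
    W=(P-c["t"])@c["R"]; W[d==0]=np.nan
    return W
def rect(P):
    r=cv2.minAreaRect((P[:,:2]*1000).astype(np.float32)); return r,cv2.boxPoints(r).round(1).tolist()
E
python3 - <<'E'
from h import *
for n in("scene","top"):
    z=np.load(f"{n}0.npz");W=cloud(n,z["d"]);p=z["p"].astype(int)
    m=(W[...,0]>.2)&(W[...,0]<.75)&(W[...,1]>-.2)&(W[...,1]<.25)&(W[...,2]>.006)
    b=(W[...,0]>.2)&(W[...,0]<.7)&(abs(W[...,1])<.2)&(abs(W[...,2])<.006)
    print(n,"bench z",np.median(W[b][:,2]))
    k,l,st,_=cv2.connectedComponentsWithStats(m.astype(np.uint8))
    for i in range(1,k):
        if st[i,4]>60:
            P=W[l==i]; zt=np.percentile(P[:,2],[50,95,99]).round(4); print(st[i],P.mean(0).round(3),zt)
            T=P[P[:,2]>zt[1]-.006]; print("  all",rect(P)); print("  top",len(T),rect(T))
E
```

```text
scene bench z 0.0008708793285938637
[   0    0   91  175 8131] [ 0.253 -0.077  0.266] [0.2686 0.4273 0.4462]
  all (((247.544677734375, -47.26367950439453), (204.56484985351562, 100.40489959716797), 81.12614440917969), [[182.1999969482422, -140.60000610351562], [281.3999938964844, -156.10000610351562], [312.8999938964844, 46.099998474121094], [213.6999969482422, 61.5]])
  top 524 (((276.3353576660156, -129.63206481933594), (55.47282409667969, 19.17565155029297), 47.181732177734375), [[250.5, -143.5], [264.5, -156.5], [302.20001220703125, -115.80000305175781], [288.20001220703125, -102.80000305175781]])
[213  57  26  34 641] [0.719 0.226 0.056] [0.0562 0.0985 0.1018]
  all (((718.8534545898438, 226.27999877929688), (23.391263961791992, 66.00089263916016), 64.97148132324219), [[684.0, 229.60000610351562], [743.7999877929688, 201.6999969482422], [753.7000122070312, 222.89999389648438], [693.9000244140625, 250.8000030517578]])
  top 77 (((718.6827392578125, 226.35971069335938), (23.391263961791992, 65.15448760986328), 64.97148132324219), [[684.2000122070312, 229.5], [743.2999877929688, 2
[... 4040 characters left out ...]
578], [415.70001220703125, 119.9000015258789], [510.70001220703125, 123.0], [507.6000061035156, 217.89999389648438]])
[  27  363   95   57 4791] [ 0.279 -0.007  0.185] [0.1815 0.2705 0.2902]
  all (((265.1671447753906, 11.629661560058594), (158.36801147460938, 82.9752426147461), 83.12738037109375), [[214.5, -62.0], [296.8999938964844, -71.9000015258789], [315.79998779296875, 85.30000305175781], [233.5, 95.19999694824219]])
  top 306 (((278.5252990722656, -37.321876525878906), (14.001246452331543, 62.788978576660156), 0.49140939116477966), [[271.29998779296875, -6.0], [271.79998779296875, -68.80000305175781], [285.79998779296875, -68.69999694824219], [285.29998779296875, -5.900000095367432]])
```

```bash
python3 - <<'E'
from h import *
for n in("scene","top"):
    z=np.load(f"{n}0.npz");W=cloud(n,z["d"])
    m=(W[...,0]>.3)&(W[...,0]<.85)&(W[...,1]>-.6)&(W[...,1]<-.1)&(W[...,2]>.007)&(W[...,2]<.2)
    k,l,st,_=cv2.connectedComponentsWithStats(m.astype(np.uint8))
    for i in range(1,k):
        if st[i,4]>100:
            P=W[l==i]; zt=np.percentile(P[:,2],[50,95,99]).round(4); print(n,st[i],P.mean(0).round(3),zt)
            T=P[P[:,2]>zt[0]-.004]; print("  all",rect(P)[0]); print("  top",len(T),rect(T))
# enlarged crops
a=np.load("scene0.npz")["p"][210:290,160:340,::-1]; b=np.load("top0.npz")["p"][160:330,240:360,::-1]
a=cv2.resize(a,None,fx=4,fy=4,interpolation=2)[:320,:]
b=cv2.resize(b,None,fx=3.5,fy=3.5,interpolation=2); b=cv2.rotate(b,cv2.ROTATE_90_CLOCKWISE)
cv2.imwrite("pics/crop.png",np.vstack([cv2.resize(a,(600,267)),b[:330,:600] if b.shape[1]>=600 else cv2.resize(b,(600,330))]))
E
```

```text
scene [297 148  46  47 944] [ 0.751 -0.266  0.044] [0.0384 0.0998 0.1119]
  all ((766.1107788085938, -230.75628662109375), (171.67884826660156, 66.89514923095703), 87.27305603027344)
  top 499 (((746.4624633789062, -296.9831848144531), (32.32118606567383, 41.32905578613281), 47.68714141845703), [[720.2999877929688, -295.0], [750.9000244140625, -322.79998779296875], [772.5999755859375, -298.8999938964844], [742.0999755859375, -271.1000061035156]])
scene [ 204  169   71   37 1530] [ 0.56  -0.207  0.027] [0.0302 0.0325 0.0332]
  all ((563.5535278320312, -199.26766967773438), (54.825096130371094, 150.1182098388672), 81.64754486083984)
  top 1110 (((563.2079467773438, -199.66482543945312), (53.45628356933594, 149.43190002441406), 82.96139526367188), [[485.79998779296875, -217.0], [634.0999755859375, -235.3000030517578], [640.5999755859375, -182.3000030517578], [492.29998779296875, -164.0]])
scene [ 177  221  144   61 3800] [ 0.501 -0.376  0.029] [0.0271 0.0504 0.0521]
  all ((506.90582275390625, -369.06695556640625), (85.70780181884766, 278.9326171875), 74.61358642578125)
  top 2834 (((50
[... 4780 characters left out ...]
17358398438, -593.3759155273438), (20.195653915405273, 15.432490348815918), 6.520572185516357), [[574.4000244140625, -586.9000244140625], [576.2000122070312, -602.2000122070312], [596.2999877929688, -599.9000244140625], [594.5, -584.5999755859375]])
top [373 268  23  36 188] [ 0.434 -0.517  0.008] [0.0079 0.0102 0.0114]
  all ((428.7379455566406, -518.1791381835938), (39.090187072753906, 68.01660919189453), 81.27140045166016)
  top 188 (((428.7379455566406, -518.1791381835938), (39.090187072753906, 68.01660919189453), 81.27140045166016), [[392.20001220703125, -532.2999877929688], [459.3999938964844, -542.7000122070312], [465.29998779296875, -504.0], [398.1000061035156, -493.70001220703125]])
```

View pics/crop.png

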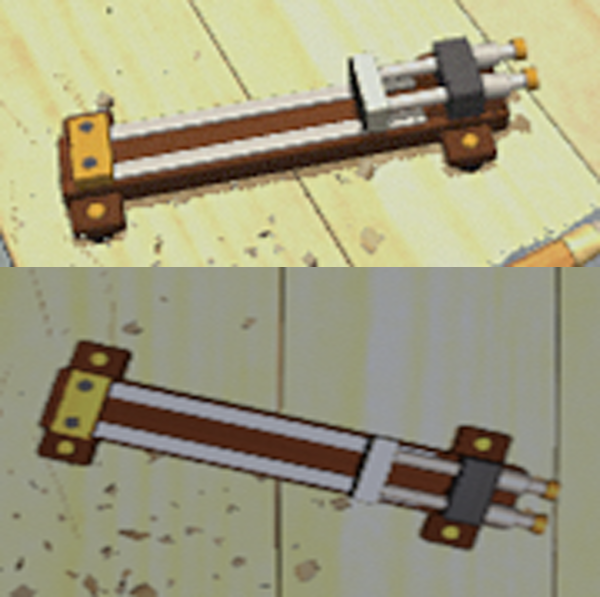

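The crop shows the stop (brass, left), the two bed strips, the jaw plate and, behind it, the guide block and rods. Next I fit the holder's frame.

```bash
python3 - <<'E'
from h import *
for n in("scene","top"):
    z=np.load(f"{n}0.npz");W=cloud(n,z["d"]);p=cv2.cvtColor(z["p"],cv2.COLOR_RGB2HSV).astype(int)
    m=(W[...,0]>.35)&(W[...,0]<.67)&(W[...,1]>-.46)&(W[...,1]<-.3)
    strip=m&(p[...,1]<60)&(p[...,2]>110)&(W[...,2]>.022)&(W[...,2]<.034)
    P=W[strip]; r,_=rect(P); a=np.deg2rad(r[2]-90 if r[1][1]>r[1][0] else r[2]); 
    print(n,"strips",len(P),r,"deg",np.degrees(a),"bed z",np.median(P[:,2]))
    a=np.deg2rad(-15.4); c=np.array([.5,-.37])
    for a_ in [a]:
        e=np.array([np.cos(a_),np.sin(a_)]);f=np.array([-e[1],e[0]])
        s=(W[...,:2]-c)@e; t=(W[...,:2]-c)@f
        br=m&(W[...,2]>.033)&(W[...,2]<.042)&(s<0)
        jw=m&(W[...,2]>.046)&(W[...,2]<.056)
        print(" brass",br.sum(),np.percentile(s[br],[1,5,95,99]).round(4),np.percentile(t[br],[1,50,99]).round(4),np.median(W[br][:,2]))
        ss=s[jw];h,b=np.histogram(ss,bins=np.arange(-.02,.16,.004));print(" jaw",[(round(x,3),int(y)) for x,y in zip(b,h) if y], np.median(W[jw][:,2]))
        print(" strip t",np.percentile(t[strip],[1,50,99]).round(4),"s",np.percentile(s[strip],[1,99]).round(4))
        q=np.polyfit(s[strip],t[strip],1);print(" slope deg",np.degrees(q[0]),q)
E
```

```text
scene strips 787 ((489.62408447265625, -363.9366149902344), (41.656402587890625, 179.8612823486328), 73.63031768798828) deg -16.36968231201172 bed z 0.028530081699920166
 brass 231 [-0.124  -0.1229 -0.1032 -0.1023] [-0.0186  0.0011  0.0249] 0.037635268391393646
 jaw [(np.float64(0.036), 9), (np.float64(0.04), 40), (np.float64(0.044), 38), (np.float64(0.048), 37), (np.float64(0.052), 31), (np.float64(0.064), 2), (np.float64(0.068), 1), (np.float64(0.072), 1), (np.float64(0.088), 19), (np.float64(0.092), 38), (np.float64(0.096), 38), (np.float64(0.1), 38), (np.float64(0.104), 35), (np.float64(0.108), 34), (np.float64(0.112), 13), (np.float64(0.116), 14), (np.float64(0.12), 13), (np.float64(0.124), 12), (np.float64(0.128), 2), (np.float64(0.132), 1), (np.float64(0.136), 6), (np.float64(0.14), 5), (np.float64(0.144), 4)] 0.050192491104178706
 strip t [-0.0166 -0.0067  0.0223] s [-0.1004  0.0757]
 slope deg -1.0732919504073637 [-0.01873248  0.00114838]
top strips 809 ((513.462646484375, -371.958251953125), (41.42178726196289, 230.2215576171875), 74.38130950927734) deg -15.618690490722658 bed z 0.02778238175582302
 brass 279 [-0.123  -0.1218 -0.1021 -0.1015] [-0.019   0.0024  0.024 ] 0.036765998404754974
 jaw [(np.float64(0.04), 42), (np.float64(0.044), 52), (np.float64(0.048), 50), (np.float64(0.052), 51), (np.float64(0.056), 7), (np.float64(0.068), 2), (np.float64(0.076), 2), (np.float64(0.088), 7), (np.float64(0.092), 50), (np.float64(0.096), 52), (np.float64(0.1), 49), (np.float64(0.104), 52), (np.float64(0.108), 50), (np.float64(0.112), 17), (np.float64(0.116), 8), (np.float64(0.12), 12), (np.float64(0.124), 12), (np.float64(0.128), 3), (np.float64(0.136), 3), (np.float64(0.14), 3), (np.float64(0.144), 2)] 0.04932374785658286
 strip t [-0.0157  0.0121  0.0218] s [-0.1002  0.0713]
 slope deg 0.3906231387937087 [0.00681766 0.00363436]
```

```bash
cat >> h.py <<'E'
from scipy.spatial.transform import Rotation as Ro
import json
ST=(np.array([.5640,-.2000]),-7.9); HO=(np.array([.4747,-.3601]),-15.4)
def rot(yaw,th):  # yaw of tool x (deg), th>0: tool z tips towards u
    y=np.deg2rad(yaw);u=np.array([np.cos(y),np.sin(y),0]);Z=np.array([0,0,1.]);t=np.deg2rad(th)
    x=u*np.cos(t)+Z*np.sin(t);z=-Z*np.cos(t)+u*np.sin(t)
    return np.stack([x,np.cross(z,x),z],1)
def go(g,yaw,th,src=None):  # g: grasp point wanted; src: (pos,rot) commanded, default measured
    o=arm.get_obs();p,R=(o["ee_pos"],o["ee_rot"]) if src is None else src
    T=rot(yaw,th);tcp=np.array(g)+.005*T[:,2]
    s=R.T@(tcp-p)/.4; r=np.degrees(Ro.from_matrix(R.T@T).as_rotvec())/45
    print("row",s.round(3).tolist(),r.round(3).tolist(),"mm",np.linalg.norm(s)*400//1)
    return tcp,T
def log():
    o=arm.get_obs()
    with open("log.jsonl","a") as f:f.write(json.dumps([o["joints"].tolist(),o["ee_pos"].tolist(),o["ee_rot"].tolist()])+"\n")
    print("t",o["time_s"],"p",o["ee_pos"].round(4),"q",o["joints"].round(3),"F",o["force"].round(1),"op",round(o["opening"],3),"gf",round(o["grasp_force"],1))
E
python3 - <<'E'
from h import *
log(); go([.40,-.33,.25],-7.9,0); go([.579,-.202,.16],-7.9,0)
E
```

```text
t 0.1 p [ 0.1561 -0.5272  0.2522] q [-1.498  0.381  1.298 -0.     1.464 -0.215] F [ 1.5  0.6 -0.7] op 1.0 gf 0.0
row [0.725, -0.299, 0.019] [-0.002, 0.0, 0.542] mm 313.0
row [1.244, -0.479, 0.244] [-0.002, 0.0, 0.542] mm 542.0
```

{"method": "send_rows", "body": {
  "series": [0.1,-0.04,0.0,0,0,0.1,1,0.2,-0.08,0.0,0,0,0.2,1,0.3,-0.12,0.0,0,0,0.3,1,0.4,-0.16,0.0,0,0,0.4,1,0.5,-0.2,0.0,0,0,0.5,1,0.6,-0.24,0.02,0,0,0.54,1,0.7,-0.28,0.02,0,0,0.54,1,0.725,-0.3,0.02,0,0,0.54,1,0.725,-0.3,0.02,0,0,0.54,1]
}}

```text
time_s: 0.85
ee_pos: [0.4024, -0.3267, 0.2444]
ee_rot: [[0.991, -0.131, -0.0], [-0.131, -0.991, 0.002], [-0.0, -0.002, -1.0]]
force: [0.4, -0.0, 0.3]
opening: 1.0
grasp_force: 0.0
```

```bash
python3 - <<'E'
from h import *
log(); go([.579,-.202,.15],-7.9,0);go([.579,-.202,.15],-7.9,-30)
E
```

```text
t 0.85 p [ 0.4024 -0.3267  0.2444] q [-9.110e-01  3.320e-01  1.398e+00  1.000e-03  1.413e+00  7.910e-01] F [ 0.4 -0.   0.3] op 1.0 gf 0.0
row [0.397, -0.367, 0.249] [-0.002, 0.0, 0.008] mm 237.0
row [0.391, -0.367, 0.247] [0.0, -0.666, 0.009] mm 235.0
```

{"method": "send_rows", "body": {
  "series": [0.08,-0.07,0.05,0,-0.14,0,1,0.16,-0.14,0.1,0,-0.28,0,1,0.24,-0.22,0.15,0,-0.42,0,1,0.32,-0.3,0.2,0,-0.56,0,1,0.39,-0.367,0.23,0,-0.666,0.01,1,0.39,-0.367,0.23,0,-0.666,0.01,1,0.39,-0.367,0.23,0,-0.666,0.01,1]
}}

```text
time_s: 1.43
ee_pos: [0.5768, -0.203, 0.1483]
ee_rot: [[0.855, -0.139, -0.499], [-0.12, -0.99, 0.071], [-0.504, -0.001, -0.864]]
force: [0.1, -0.8, 0.5]
opening: 1.003
grasp_force: 0.0
```

```bash
cat > fk.py <<'E'
from h import *
from scipy.optimize import least_squares
L=[json.loads(l) for l in open("log.jsonl")]
def fk(q,a):  # a: d1,a1,a2,a3x,a3z,lat,d6
    d1,a1,a2,a3,e3,lat,d6=a
    Rz=lambda t:Ro.from_euler('z',t).as_matrix();Ry=lambda t:Ro.from_euler('y',t).as_matrix()
    R=Rz(q[0]);p=R@[a1,lat,d1];R=R@Ry(q[1]);p=p+R@[0,0,a2];R=R@Ry(q[2]);p=p+R@[e3,0,a3]
    R=R@Rz(q[3])@Ry(q[4]);R=R@Rz(q[5]+0);p=p+R@[0,0,d6]
    return p,R
def fit():
    f=lambda a:np.concatenate([fk(np.array(q),a)[0]-p for q,p,_ in L]+[(np.array(a)-A0)*1e-3])
    A0=np.array([.35,0,.4,.35,0,.117,.25])
    return least_squares(f,A0)
E
python3 - <<'E'
from h import *
log()
from fk import *
s=fit();print(s.x.round(4),s.fun.round(4))
for q,p,R in L: print((np.array(R).T@fk(np.array(q),s.x)[1]).round(2).tolist())
E
```

```text
t 1.4333 p [ 0.5768 -0.203   0.1483] q [-0.468  0.802  0.91  -0.174  1.93   1.222] F [ 0.1 -0.8  0.5] op 1.003 gf 0.0
[ 0.1302 -0.      0.5371  0.3508  0.1031  0.1175  0.2361] [-0.     -0.     -0.     -0.      0.     -0.     -0.      0.      0.
 -0.0002 -0.      0.0001  0.      0.0001  0.     -0.    ]
[[0.0, 1.0, -0.0], [-1.0, 0.0, -0.0], [-0.0, 0.0, 1.0]]
[[0.0, 1.0, -0.0], [-1.0, 0.0, -0.0], [0.0, 0.0, 1.0]]
[[0.0, 1.0, -0.0], [-1.0, 0.0, -0.0], [-0.0, 0.0, 1.0]]
```

```bash
cat >> fk.py <<'E'
LO=np.array([-3.11,-.89,.22,-1.42,.17,-2.88]);HI=np.array([3.11,2.33,2.48,4.56,2.85,2.88])
A=fit().x
RZ=Ro.from_euler('z',90,degrees=True).as_matrix()
def ik(g,yaw,th,q0):
    T=rot(yaw,th);tcp=np.array(g)+.005*T[:,2]
    def f(q):
        p,R=fk(q,A);return np.r_[(p-tcp)*5,Ro.from_matrix(T.T@R@RZ).as_rotvec(),1e-5*(q-q0)]
    s=least_squares(f,np.clip(q0,LO+.001,HI-.001),bounds=(LO,HI));p,R=fk(s.x,A)
    return s.x,np.linalg.norm(p-tcp)*1000,np.degrees(np.linalg.norm(Ro.from_matrix(T.T@R@RZ).as_rotvec()))
E
python3 - <<'E'
from fk import *
q0=np.array(L[-1][0]);u=np.array([np.cos(np.deg2rad(-7.9)),np.sin(np.deg2rad(-7.9))])
def rep(n,g,y,t,q):
    r=ik(g,y,t,q);print(n,np.round(g,3),y,t,r[0].round(2),"err %.1f mm %.1f deg"%r[1:],"margin %.2f"%min((r[0]-LO).min(),(HI-r[0]).min()));return r[0]
for t in(-30,-40):
    qa=rep("A",[*(ST[0]+.015*u),.024],-7.9,t,q0)
for x in(.45,.5,.55,.6):
  for y in (-.2,-.26):
   qb=qa
   for t in(0,30,45,60): qb=rep("B",[x,y,.09],-7.9,t,qb)
   qc=q0
   for t in(-30,-50,-60): qc=rep("C",[x,y,.08],-7.9,t,qc)
qd=q0
for t in(0,30,40): qd=rep("D",[*HO[0],.05],-15.4,t,qd)
E
```

```text
A [ 0.579 -0.202  0.024] -7.9 -30 [-0.47  0.93  1.02 -0.16  1.69  1.26] err 0.0 mm 0.0 deg margin 0.80
A [ 0.579 -0.202  0.024] -7.9 -40 [-0.45  1.01  0.91 -0.21  1.89  1.26] err 0.0 mm 0.0 deg margin 0.69
B [ 0.45 -0.2   0.09] -7.9 0 [-0.66  0.48  1.7  -0.    0.96  1.05] err 0.0 mm 0.0 deg margin 0.78
B [ 0.45 -0.2   0.09] -7.9 30 [-0.81  0.41  2.02  0.86  0.43  0.15] err 0.0 mm 0.0 deg margin 0.26
B [ 0.45 -0.2   0.09] -7.9 45 [-0.91  0.46  2.18  1.79  0.53 -0.85] err 0.0 mm 0.0 deg margin 0.30
B [ 0.45 -0.2   0.09] -7.9 60 [-1.    0.61  2.32  2.17  0.92 -1.37] err 0.0 mm 0.0 deg margin 0.16
C [ 0.45 -0.2   0.08] -7.9 -30 [-0.56  0.69  1.41 -0.21  1.53  1.21] err 0.0 mm 0.0 deg margin 1.07
C [ 0.45 -0.2   0.08] -7.9 -50 [-0.52  0.84  1.25 -0.31  1.88  1.22] err 0.0 mm 0.0 deg margin 0.97
C [ 0.45 -0.2   0.08] -7.9 -60 [-0.51  0.91  1.18 -0.36  2.04  1.21] err 0.0 mm 0.0 deg margin 0.81
B [ 0.45 -0.26  0.09] -7.9 0 [-0.75  0.52  1.62 -0.    1.    0.96] err 0.0 mm 0.0 deg margin 0.83
B [ 0.45 -0.26  0.09] -7.9 30 [-0.92  0.44  1.94  0.8   0.51  0.13] err 0.0 mm 0.0 deg margin 0.34
B 
[... 4273 characters left out ...]
6  -0.26  0.09] -7.9 60 [-0.78  0.67  1.86  2.07  0.63 -0.95] err 0.0 mm 0.0 deg margin 0.46
C [ 0.6  -0.26  0.08] -7.9 -30 [-0.52  0.94  0.83 -0.2   1.86  1.18] err 0.0 mm 0.0 deg margin 0.61
C [ 0.6  -0.26  0.08] -7.9 -50 [-0.49  1.11  0.58 -0.36  2.27  1.1 ] err 0.0 mm 0.0 deg margin 0.36
C [ 0.6  -0.26  0.08] -7.9 -60 [-0.48  1.19  0.46 -0.48  2.45  1.01] err 0.0 mm 0.0 deg margin 0.24
D [ 0.475 -0.36   0.05 ] -15.4 0 [-0.85  0.68  1.43 -0.    1.03  0.99] err 0.0 mm 0.0 deg margin 0.86
D [ 0.475 -0.36   0.05 ] -15.4 30 [-0.98  0.6   1.76  0.77  0.49  0.22] err 0.0 mm 0.0 deg margin 0.32
D [ 0.475 -0.36   0.05 ] -15.4 40 [-1.03  0.62  1.86  1.35  0.47 -0.38] err 0.0 mm 0.0 deg margin 0.30
```

```bash
python3 - <<'E'
from h import *
log(); go([.579,-.202,.024],-7.9,-35)
E
```

```text
t 1.4333 p [ 0.5768 -0.203   0.1483] q [-0.468  0.802  0.91  -0.174  1.93   1.222] F [ 0.1 -0.8  0.5] op 1.003 gf 0.0
row [0.16, -0.003, 0.278] [-0.002, -0.105, -0.001] mm 128.0
```

{"method": "send_rows", "body": {
  "series": [0.04,0,0.07,0,-0.03,0,1,0.08,0,0.14,0,-0.06,0,1,0.12,0,0.2,0,-0.09,0,1,0.14,0,0.24,0,-0.105,0,1,0.155,-0.003,0.268,0,-0.105,0,1,0.16,-0.003,0.278,0,-0.105,0,1,0.16,-0.003,0.278,0,-0.105,0,1]
}}

```text
time_s: 2.02
ee_pos: [0.5744, -0.2053, 0.0246]
ee_rot: [[0.814, -0.144, -0.563], [-0.119, -0.99, 0.08], [-0.569, 0.002, -0.822]]
force: [-0.3, -0.0, 0.1]
opening: 0.998
grasp_force: 0.0
```

{"method": "send_rows", "body": {
  "series": [0,0,0,0,0,0,-0.1,0,0,0,0,0,0,-0.2,0,0,0,0,0,0,-0.3,0,0,0,0,0,0,-0.3,0,0,0,0,0,0,-0.3,0,0,0,0,0,0,-0.3,0,0,0,0,0,0,-0.3],
  "force": 50
}}

```text
time_s: 2.6
ee_pos: [0.5749, -0.2041, 0.0249]
ee_rot: [[0.814, -0.143, -0.563], [-0.118, -0.99, 0.081], [-0.569, 0.001, -0.822]]
force: [0.7, 4.6, 4.1]
opening: 0.563
grasp_force: 50.0
```

```bash
python3 - <<'E'
from h import *
log(); go([.579,-.202,.024],-7.9,-35); go([.579,-.202,.12],-7.9,-35)
E
```

```text
t 2.6 p [ 0.5749 -0.2041  0.0249] q [-0.464  0.96   0.967 -0.186  1.791  1.264] F [0.7 4.6 4.1] op 0.563 gf 50.0
row [0.009, -0.007, 0.009] [-0.003, -0.007, -0.007] mm 5.0
row [-0.127, -0.006, -0.188] [-0.003, -0.007, -0.007] mm 91.0
```

{"method": "send_rows", "body": {
  "series": [-0.03,0,-0.045,0,0,0,-0.3,-0.07,0,-0.1,0,0.05,0,-0.3,-0.11,0,-0.16,0,0.17,0,-0.3,-0.142,0,-0.206,0,0.31,0,-0.3,-0.16,0,-0.195,0,0.45,0,-0.3,-0.18,0,-0.18,0,0.59,0,-0.3,-0.2,0,-0.165,0,0.73,0,-0.3,-0.225,0,-0.15,0,0.87,0,-0.3,-0.245,0,-0.135,0,0.97,0,-0.3,-0.245,0,-0.135,0,1.0,0,-0.3]
}}

```text
time_s: 3.43
ee_pos: [0.5219, -0.1964, 0.1239]
ee_rot: [[0.974, -0.144, 0.176], [-0.142, -0.99, -0.027], [0.178, 0.001, -0.984]]
force: [0.0, -1.0, -4.9]
opening: 0.563
grasp_force: 50.0
```

{"method": "send_rows", "body": {
  "series": [0,0,0,0,0.1,0,-0.3,0,0,0,0,0.22,0,-0.3,0,0,0,0,0.34,0,-0.3,0,0,0,0,0.46,0,-0.3,0,0,0,0,0.58,0,-0.3,0,0,0,0,0.7,0,-0.3,0,0,0,0,0.82,0,-0.3,0,0,0,0,0.94,0,-0.3,0,0,0,0,1.0,0,-0.3,0,0,0,0,1.0,0,-0.3]
}}

```text
time_s: 4.27
ee_pos: [0.5266, -0.1913, 0.1227]
ee_rot: [[0.658, -0.115, 0.744], [-0.095, -0.993, -0.07], [0.747, -0.025, -0.665]]
force: [0.6, -0.0, -5.6]
opening: 0.562
grasp_force: 50.0
```

```bash
python3 - <<'E'
from h import *
log(); print(arm.get_obs()["ee_rot"].round(3).tolist())
p,d=arm.get_image("scene");log()
go([.520-.014,-.20+.002,.0892],-7.9,55)
cv2.imwrite("pics/s1.png",cv2.resize(p[60:300,120:400,::-1],(700,600)))
W=cloud("scene",d);m=(W[...,0]>.4)&(W[...,0]<.62)&(W[...,1]>-.27)&(W[...,1]<-.13)&(W[...,2]>.01)
print("lowest z in area",np.percentile(W[m][:,2],[0.5,2,5]))
E
```

```text
t 4.2667 p [ 0.5266 -0.1913  0.1227] q [-0.766  0.442  2.008  1.627  0.485 -0.517] F [ 0.6 -0.  -5.6] op 0.562 gf 50.0
[[0.658, -0.115, 0.744], [-0.095, -0.993, -0.07], [0.747, -0.025, -0.665]]
t 4.3167 p [ 0.5261 -0.1912  0.122 ] q [-0.768  0.444  2.012  1.641  0.487 -0.533] F [-0.9  1.3 -7.4] op 0.564 gf 50.0
row [-0.091, 0.025, 0.031] [-0.041, 0.146, -0.007] mm 39.0
lowest z in area [0.04026717 0.04977571 0.06884345]
```

View pics/s1.png

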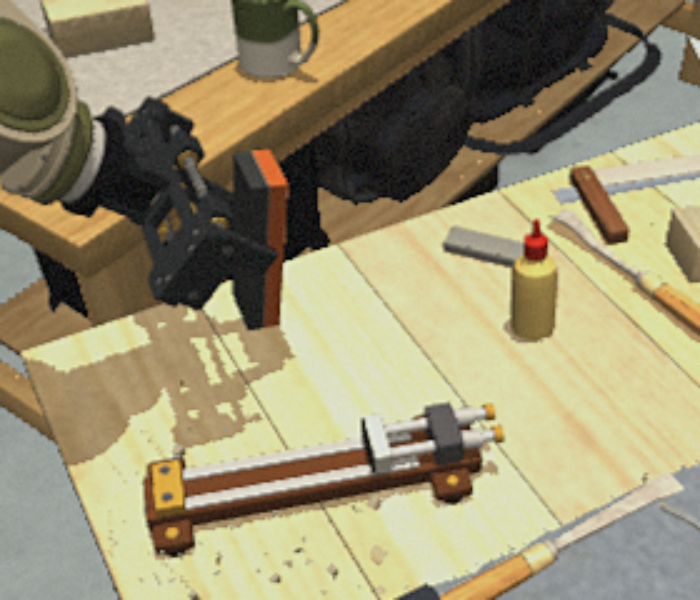

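The stone is held nearly upright at (260,240), coarse face towards the robot, 7° short of vertical. I finish the turn and lower it.

{"method": "send_rows", "body": {
  "series": [-0.03,0.01,0.01,-0.02,0.07,0,-0.3,-0.06,0.02,0.02,-0.04,0.146,0,-0.3,-0.08,0.025,0.025,-0.04,0.146,0,-0.3,-0.08,0.025,0.025,-0.04,0.146,0,-0.3,-0.08,0.025,0.025,-0.04,0.146,0,-0.3,-0.08,0.025,0.025,-0.04,0.146,0,-0.3]
}}

```text
time_s: 4.82
ee_pos: [0.5129, -0.1985, 0.0927]
ee_rot: [[0.57, -0.138, 0.81], [-0.086, -0.99, -0.108], [0.817, -0.008, -0.577]]
force: [0.1, 0.3, -5.0]
opening: 0.558
grasp_force: 50.0
```

```bash
python3 - <<'E'
from h import *
log(); o=arm.get_obs();R=o["ee_rot"];p=o["ee_pos"];print(R.round(3).tolist())
g=p-.005*R[:,2];print("grasp",g)
go([g[0],g[1],.0892],-7.9,55.3)
# measure the stone: orange/dark points
for n in("scene",):
    im,d=arm.get_image(n);W=cloud(n,d);h=cv2.cvtColor(im,cv2.COLOR_RGB2HSV).astype(int)
    m=(h[...,0]<15)&(h[...,1]>140)&(h[...,2]>70)&(W[...,0]>.4)&(W[...,0]<.62)&(W[...,1]>-.27)&(W[...,1]<-.13)&(W[...,2]>.01)
    P=W[m];print(m.sum(),"z range",np.percentile(P[:,2],[1,99]))
    a=np.deg2rad(-7.9);s=P[:,0]*np.cos(a)+P[:,1]*np.sin(a);t=-P[:,0]*np.sin(a)+P[:,1]*np.cos(a)
    f=np.linalg.lstsq(np.c_[P[:,2],np.ones(len(P))],s,rcond=None)[0];f2=np.linalg.lstsq(np.c_[P[:,2],np.ones(len(P))],t,rcond=None)[0]
    print("lean deg u",np.degrees(f[0]),"side",np.degrees(f2[0]))
E
```

```text
t 4.8167 p [ 0.5129 -0.1985  0.0927] q [-0.821  0.548  2.126  2.101  0.645 -1.065] F [ 0.1  0.3 -5. ] op 0.558 gf 50.0
[[0.57, -0.138, 0.81], [-0.086, -0.99, -0.108], [0.817, -0.008, -0.577]]
grasp [ 0.50880483 -0.19800268  0.09554324]
row [-0.013, 0.0, 0.009] [-0.005, 0.012, -0.009] mm 6.0
406 z range [0.01238351 0.15699457]
lean deg u 0.6718369299032618 side 7.106405968531189
```

{"method": "send_rows", "body": {
  "series": [-0.006,0,0.004,0,0.01,0,-0.3,-0.01,0,0.007,0,0.01,0,-0.3,-0.014,0,0.0095,0,0.01,0,-0.3,-0.0145,0,0.01,0,0.01,0,-0.3,-0.0145,0,0.01,0,0.01,0,-0.3]
}}

```text
time_s: 5.28
ee_pos: [0.5134, -0.1984, 0.0876]
ee_rot: [[0.559, -0.138, 0.818], [-0.083, -0.99, -0.11], [0.825, -0.006, -0.565]]
force: [-6.6, 2.4, 11.0]
opening: 0.562
grasp_force: 50.0
```

```bash
python3 - <<'E'
from h import *
log(); o=arm.get_obs();R=o["ee_rot"];p=o["ee_pos"];print((p-.005*R[:,2]).round(4),o["wrist_torque"])
E
```

```text
t 5.2833 p [ 0.5134 -0.1984  0.0876] q [-0.823  0.569  2.136  2.145  0.674 -1.119] F [-6.6  2.4 11. ] op 0.562 gf 50.0
[ 0.5093 -0.1979  0.0905] [ 0.00702375 -0.30485588  0.14936455]
```

{"method": "send_rows", "body": {
  "series": [0.002,0,-0.0015,0,0,0,-0.3,0.002,0,-0.0015,0,0,0,0.2,0.002,0,-0.0015,0,0,0,0.5,0.002,0,-0.0015,0,0,0,0.9,0.002,0,-0.0015,0,0,0,1,0.002,0,-0.0015,0,0,0,1],
  "force": 20
}}

```text
time_s: 5.78
ee_pos: [0.5125, -0.1987, 0.0865]
ee_rot: [[0.563, -0.139, 0.815], [-0.085, -0.99, -0.111], [0.822, -0.007, -0.569]]
force: [0.3, 0.8, -0.0]
opening: 0.88
grasp_force: 0.0
```

```bash
python3 - <<'E'
from h import *
log()
im,d=arm.get_image("scene");W=cloud("scene",d);h=cv2.cvtColor(im,cv2.COLOR_RGB2HSV).astype(int)
m=(h[...,0]<15)&(h[...,1]>140)&(h[...,2]>70)&(W[...,0]>.4)&(W[...,0]<.62)&(W[...,1]>-.27)&(W[...,1]<-.13)&(W[...,2]>.01)
P=W[m];print(m.sum(),"z",np.percentile(P[:,2],[1,99]))
E
```

```text
t 5.7833 p [ 0.5125 -0.1987  0.0865] q [-0.823  0.57   2.137  2.142  0.67  -1.117] F [ 0.3  0.8 -0. ] op 0.88 gf 0.0
384 z [0.0111345  0.15203967]
```

{"method": "send_rows", "body": {
  "series": [0,0,-0.01,0,0,0,1,0,0,-0.03,0,0,0,1,0,0,-0.1,0,0,0,1,0,0,-0.18,0,0,0,1,0,0,-0.26,0,0,0,1,0,0,-0.32,0,0,0,1,0.08,0,-0.37,0,-0.12,0,1,0.16,0,-0.42,0,-0.26,0,1,0.24,0,-0.48,0,-0.4,0,1,0.24,0,-0.48,0,-0.5,0,1]
}}

```text
time_s: 6.67
ee_pos: [0.4151, -0.1761, 0.2099]
ee_rot: [[0.674, -0.092, 0.733], [-0.094, -0.995, -0.038], [0.733, -0.043, -0.679]]
force: [0.2, 0.4, 0.2]
opening: 1.001
grasp_force: 0.0
```

```bash
python3 - <<'E'
from h import *
log()
from fk import *
print(A.round(4),abs(fit().fun).max())
for n in("scene","top"):
    im,d=arm.get_image(n);W=cloud(n,d)
    m=(W[...,0]>.45)&(W[...,0]<.6)&(W[...,1]>-.26)&(W[...,1]<-.14)&(W[...,2]>.02)&(W[...,2]<.158)
    P=W[m];T=P[P[:,2]>.143];print(n,len(P),len(T),"z99",np.percentile(P[:,2],99)); 
    if len(T)>5: print(rect(T)[0])
    cv2.imwrite(f"pics/{n}2.png",im[:,:,::-1])
go([.52,-.20,.33],-7.9,0)
E
```

```text
t 6.6667 p [ 0.4151 -0.1761  0.2099] q [-1.015  0.098  2.123  1.127  0.73  -0.147] F [0.2 0.4 0.2] op 1.001 gf 0.0
[0.1301 0.     0.5371 0.3508 0.103  0.1175 0.2361] 0.000219899356120061
scene 1068 278 z99 0.15242092240134214
((522.7630004882812, -198.940185546875), (52.168827056884766, 29.72330093383789), 81.92296600341797)
top 723 564 z99 0.1529220819356654
((523.463623046875, -199.4966583251953), (50.09059524536133, 29.832096099853516), 82.26124572753906)
row [0.388, 0.024, 0.002] [-0.071, -1.054, 0.037] mm 155.0
```

```bash
python3 - <<'E'
from fk import *
go([.60,-.205,.33],-7.9,0)
q=np.array(L[1][0])
for g,t in(([.60,-.21,.33],0),([.60,-.21,.30],-30),([.60,-.21,.30],-60),([.60,-.21,.128],-60),([.5231,-.1993,.083],-60)):
    r=ik(g,-7.9,t,q);q=r[0];print(t,q.round(2),r[1:])
E
```

```text
row [0.523, 0.018, 0.15] [-0.071, -1.054, 0.037] mm 217.0
0 [-0.52  0.51  0.88  0.    1.75  1.19] (np.float64(2.273545245602704e-08), np.float64(7.963250205149082e-09))
-30 [-0.46  0.77  0.55 -0.22  2.3   1.14] (np.float64(1.8281348086118057e-08), np.float64(6.601106868558168e-09))
-60 [-0.43  1.02  0.24 -0.83  2.8   0.62] (np.float64(7.325480242980466e-08), np.float64(1.7655281973161326e-08))
-60 [-0.43  1.11  0.53 -0.42  2.49  1.08] (np.float64(1.8068429047223504e-08), np.float64(6.8359086633891456e-09))
-60 [-0.46  1.01  0.92 -0.35  2.21  1.19] (np.float64(7.754120526263274e-08), np.float64(2.526300683685938e-08))
```

{"method": "send_rows", "body": {
  "series": [0.07,0.005,0.0,-0.01,-0.1,0,1,0.13,0.01,0.0,-0.02,-0.22,0,1,0.18,0.015,0.0,-0.03,-0.34,0.01,1,0.23,0.02,0.0,-0.05,-0.48,0.02,1,0.28,0.02,0,-0.06,-0.62,0.03,1,0.32,0.02,0,-0.07,-0.76,0.03,1,0.36,0.02,0,-0.07,-0.9,0.03,1,0.39,0.02,0,-0.07,-1,0.03,1,0.39,0.02,0,-0.07,-1,0.03,1,0.39,0.02,0,-0.07,-1,0.03,1]
}}

```text
time_s: 7.6
ee_pos: [0.5218, -0.1982, 0.3214]
ee_rot: [[0.991, -0.127, 0.035], [-0.128, -0.992, 0.004], [0.034, -0.008, -0.999]]
force: [1.2, -0.1, 0.4]
opening: 1.0
grasp_force: 0.0
```

```bash
python3 - <<'E'
from h import *
log(); go([.60,-.21,.29],-7.9,-45)
E
```

```text
t 7.6 p [ 0.5218 -0.1982  0.3214] q [-0.585  0.344  1.158  0.023  1.613  1.115] F [ 1.2 -0.1  0.4] op 1.0 gf 0.0
row [0.186, 0.005, 0.094] [-0.005, -1.044, 0.016] mm 83.0
```

{"method": "send_rows", "body": {
  "series": [0.04,0,0.0,0,-0.1,0,1,0.08,0,0.01,0,-0.24,0,1,0.12,0,0.03,0,-0.38,0,1,0.15,0,0.05,0,-0.52,0.01,1,0.186,0.005,0.07,0,-0.66,0.016,1,0.186,0.005,0.094,0,-0.8,0.016,1,0.186,0.005,0.094,0,-0.92,0.016,1,0.186,0.005,0.094,0,-1,0.016,1,0.186,0.005,0.094,0,-1,0.016,1]
}}

```text
time_s: 8.35
ee_pos: [0.5953, -0.2114, 0.2846]
ee_rot: [[0.723, -0.141, -0.676], [-0.097, -0.99, 0.102], [-0.684, -0.008, -0.73]]
force: [0.1, -0.4, -0.9]
opening: 0.999
grasp_force: 0.0
```

```bash
python3 - <<'E'
from h import *
log(); go([.60,-.21,.128],-7.9,-60)
E
```

```text
t 8.35 p [ 0.5953 -0.2114  0.2846] q [-0.452  0.888  0.431 -0.358  2.522  1.04 ] F [ 0.1 -0.4 -0.9] op 0.999 gf 0.0
row [0.272, -0.002, 0.29] [-0.01, -0.375, 0.005] mm 159.0
```

{"method": "send_rows", "body": {
  "series": [0.05,0,0.06,0,-0.06,0,1,0.11,0,0.12,0,-0.12,0,1,0.16,0,0.18,0,-0.18,0,1,0.22,0,0.24,-0.01,-0.25,0,1,0.272,-0.002,0.29,-0.01,-0.32,0,1,0.272,-0.002,0.29,-0.01,-0.375,0,1,0.272,-0.002,0.29,-0.01,-0.375,0,1,0.272,-0.002,0.29,-0.01,-0.375,0,1]
}}

```text
time_s: 9.02
ee_pos: [0.5962, -0.2107, 0.1301]
ee_rot: [[0.504, -0.138, -0.852], [-0.072, -0.99, 0.118], [-0.861, 0.002, -0.509]]
force: [0.2, 0.2, 0.5]
opening: 1.002
grasp_force: 0.0
```

```bash
python3 - <<'E'
from h import *
log(); go([.5231,-.1993,.083],-7.9,-60)
E
```

```text
t 9.0167 p [ 0.5962 -0.2107  0.1301] q [-0.432  1.103  0.523 -0.424  2.489  1.075] F [0.2 0.2 0.5] op 1.002 gf 0.0
row [0.007, -0.003, 0.232] [0.0, -0.014, -0.003] mm 92.0
```

{"method": "send_rows", "body": {
  "series": [0,-0.003,0.05,0,-0.01,0,1,0,-0.003,0.1,0,-0.01,0,1,0.003,-0.003,0.15,0,-0.01,0,1,0.005,-0.003,0.2,0,-0.01,0,1,0.007,-0.003,0.225,0,-0.01,0,1,0.007,-0.003,0.232,0,-0.01,0,1,0.007,-0.003,0.232,0,-0.01,0,1,0.007,-0.003,0.232,0,-0.01,0,1]
}}

```text
time_s: 9.68
ee_pos: [0.5194, -0.1987, 0.0821]
ee_rot: [[0.498, -0.139, -0.856], [-0.075, -0.99, 0.117], [-0.864, 0.005, -0.503]]
force: [-0.1, 0.0, -1.0]
opening: 0.998
grasp_force: 0.0
```

{"method": "send_rows", "body": {
  "series": [0,0,0,0,0,0,0.4,0,0,0,0,0,0,0.25,0,0,0,0,0,0,0.15,0,0,0,0,0,0,0.1,0,0,0,0,0,0,-0.1,0,0,0,0,0,0,-0.3,0,0,0,0,0,0,-0.3,0,0,0,0,0,0,-0.3],
  "force": 55
}}

```text
time_s: 10.35
ee_pos: [0.5189, -0.1985, 0.0806]
ee_rot: [[0.494, -0.139, -0.858], [-0.074, -0.99, 0.117], [-0.866, 0.005, -0.5]]
force: [0.0, -0.5, -0.1]
opening: 0.563
grasp_force: 55.0
```

```bash
python3 - <<'E'
from h import *
log(); o=arm.get_obs();R=o["ee_rot"];print("grasp",(o["ee_pos"]-.005*R[:,2]).round(4),R.round(3).tolist())
go([.5231,-.1993,.083],-7.9,-60)
E
```

```text
t 10.35 p [ 0.5189 -0.1985  0.0806] q [-0.46   1.007  0.92  -0.35   2.209  1.196] F [ 0.  -0.5 -0.1] op 0.563 gf 55.0
grasp [ 0.5232 -0.1991  0.0831] [[0.494, -0.139, -0.858], [-0.074, -0.99, 0.117], [-0.866, 0.005, -0.5]]
row [0.0, 0.001, 0.0] [0.002, 0.0, -0.007] mm 0.0
```

{"method": "send_rows", "body": {
  "series": [-0.04,0,-0.025,0,0,0,-0.3,-0.1,0,-0.055,0,0.03,0,-0.3,-0.16,0,-0.09,0,0.12,0,-0.3,-0.21,0,-0.12,0,0.25,0,-0.3,-0.25,0,-0.145,0,0.39,0,-0.3,-0.26,0,-0.15,0,0.53,0,-0.3,-0.26,0,-0.15,0,0.67,0,-0.3,-0.26,0,-0.15,0,0.81,0,-0.3,-0.26,0,-0.15,0,0.93,0,-0.3,-0.26,0,-0.15,0,1.0,0,-0.3]
}}

```text
time_s: 11.18
ee_pos: [0.5184, -0.1974, 0.2012]
ee_rot: [[0.958, -0.139, -0.253], [-0.136, -0.99, 0.03], [-0.254, 0.005, -0.967]]
force: [0.3, -0.5, -4.1]
opening: 0.56
grasp_force: 55.0
```

```bash
cat >> h.py <<'E'
def hol(x,z,y=0,o=HO):
    a=np.deg2rad(o[1]);e=np.array([np.cos(a),np.sin(a)]);f=np.array([-e[1],e[0]])
    return [*(o[0]+x*e+y*f),z]
E
python3 - <<'E'
from h import *
log(); go(hol(-.022,.16),-15.4,30)
E
```

```text
t 11.1833 p [ 0.5184 -0.1974  0.2012] q [-0.533  0.536  1.21  -0.103  1.632  1.184] F [ 0.3 -0.5 -4.1] op 0.56 gf 55.0
row [-0.067, 0.411, 0.138] [-0.016, 0.992, 0.168] mm 175.0
```

{"method": "send_rows", "body": {
  "series": [-0.01,0.03,0.0,0,0.08,0.01,-0.3,-0.02,0.07,0.0,0,0.2,0.03,-0.3,-0.03,0.12,0.01,0,0.32,0.05,-0.3,-0.04,0.17,0.03,0,0.44,0.07,-0.3,-0.05,0.22,0.05,0,0.56,0.09,-0.3,-0.06,0.27,0.07,-0.01,0.68,0.12,-0.3,-0.067,0.32,0.09,-0.016,0.8,0.14,-0.3,-0.067,0.37,0.11,-0.016,0.9,0.16,-0.3,-0.067,0.4,0.13,-0.016,0.97,0.168,-0.3,-0.067,0.411,0.138,-0.016,0.992,0.168,-0.3]
}}

```text
time_s: 12.02
ee_pos: [0.4543, -0.3559, 0.1531]
ee_rot: [[0.837, -0.268, 0.477], [-0.233, -0.964, -0.131], [0.495, -0.001, -0.869]]
force: [-0.8, 0.4, -4.2]
opening: 0.56
grasp_force: 55.0
```

{"method": "send_rows", "body": {
  "series": [0,0,0,0,0,0,-0.3,0,0,0,0,0,0,-0.3]
}}

```text
time_s: 12.18
ee_pos: [0.4559, -0.3549, 0.1546]
ee_rot: [[0.839, -0.265, 0.476], [-0.231, -0.964, -0.131], [0.493, -0.0, -0.87]]
force: [0.1, 0.8, -4.9]
opening: 0.564
grasp_force: 55.0
```

```bash
python3 - <<'E'
from h import *
log();go(hol(-.022,.12),-15.4,30)
for n in("scene","top"):
    im,d=arm.get_image(n);W=cloud(n,d);h=cv2.cvtColor(im,cv2.COLOR_RGB2HSV).astype(int)
    m=(h[...,0]<14)&(h[...,1]>130)&(h[...,2]>60)&(W[...,2]>.09)&(W[...,0]>.3)&(W[...,0]<.6)&(W[...,1]>-.5)&(W[...,1]<-.25)
    P=W[m];print(n,len(P),rect(P)[0]); zt=np.percentile(P[:,2],90);Q=P[P[:,2]>zt-.008]
    A=np.c_[Q[:,:2]-Q[:,:2].mean(0),np.ones(len(Q))];f=np.linalg.lstsq(A,Q[:,2],rcond=None)[0];print("slopes deg",np.degrees(f[:2]),"z",f[2],rect(Q)[0])
    cv2.imwrite(f"pics/{n}3.png",im[:,:,::-1])
cv2.imwrite("pics/c3.png",cv2.resize(cv2.imread("pics/scene3.png")[120:300,80:360],(800,514)))
E
```

```text
t 12.1833 p [ 0.4559 -0.3549  0.1546] q [-1.008  0.395  1.705  0.531  0.717  0.484] F [ 0.1  0.8 -4.9] op 0.564 gf 55.0
row [-0.048, 0.0, 0.085] [-0.001, 0.01, 0.0] mm 38.0
scene 1236 ((458.80377197265625, -383.4742126464844), (106.0633316040039, 140.15553283691406), 74.07597351074219)
slopes deg [-4.77683779 -3.84646293] z 0.17393365564473243 ((458.80377197265625, -383.4742126464844), (106.0633316040039, 140.15553283691406), 74.07597351074219)
top 849 ((481.9248046875, -360.80767822265625), (50.6143798828125, 109.96442413330078), 74.80791473388672)
slopes deg [-4.93616444  8.14476628] z 0.17713776008443338 ((482.197265625, -360.88165283203125), (50.6143798828125, 109.39974975585938), 74.80791473388672)
```

View pics/c3.png

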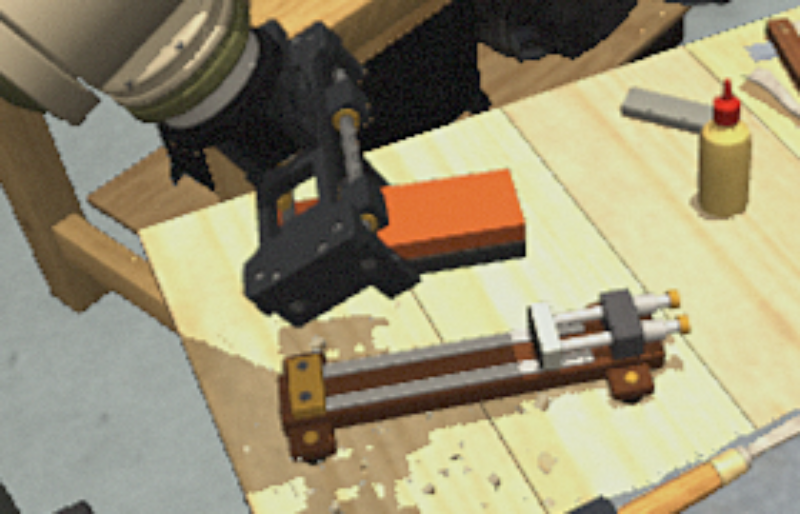

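Orange face is up at (455,215), close to level above the holder. I check how level it is with cleaner masks.

```bash
cat >> h.py <<'E'
def plane(x0=-.01,x1=.055,zlo=.155,zhi=.195):
    a=np.deg2rad(HO[1]);e=np.array([np.cos(a),np.sin(a)]);f=np.array([-e[1],e[0]])
    for n in("top","scene"):
        im,d=arm.get_image(n);W=cloud(n,d);h=cv2.cvtColor(im,cv2.COLOR_RGB2HSV).astype(int)
        s=(W[...,:2]-HO[0])@e;t=(W[...,:2]-HO[0])@f
        b=(h[...,0]<14)&(h[...,1]>130)&(h[...,2]>60)&(W[...,2]>zlo)&(W[...,2]<zhi)&(abs(t)<.045)
        m=b&(s>x0)&(s<x1)&(abs(t)<.022)
        A=np.c_[s[m],t[m],np.ones(m.sum())];z=W[m][:,2];w=np.ones(len(z),bool)
        for _ in range(5):
            c=np.linalg.lstsq(A[w],z[w],rcond=None)[0];w=abs(z-A@c)<.003
        bb=b&(abs(W[...,2]-(s*c[0]+t*c[1]+c[2]))<.004)&(s>x0)
        print(n,m.sum(),w.sum(),"slope x,y deg",np.degrees(c[:2]).round(2),"z0 %.4f"%c[2],"far end s %.4f"%np.percentile(s[bb],99.5),"t",np.percentile(t[bb],[.5,99.5]).round(4), "rect",cv2.minAreaRect(np.c_[s[bb],t[bb]].astype(np.float32)*1000))
E
python3 -c "
from h import *
plane(-.005,.04)"
```

```text
top 222 220 slope x,y deg [-1.05 -0.13] z0 0.1740 far end s 0.0621 t [-0.023   0.0259] rect ((28.71377944946289, 1.0180206298828125), (67.4709701538086, 49.83295822143555), 0.2074572592973709)
scene 506 485 slope x,y deg [-0.    0.15] z0 0.1747 far end s 0.0615 t [-0.0242  0.0243] rect ((28.493261337280273, 0.20046234130859375), (66.81806945800781, 49.89619445800781), 0.6224102973937988)
```

{"method": "send_rows", "body": {
  "series": [-0.02,0,0.03,0,0,0,-0.3,-0.045,0,0.08,0,0,0,-0.3,-0.07,0,0.125,0,0,0,-0.3,-0.095,0,0.17,0,0,0,-0.3,-0.113,0,0.2,0,0,0,-0.3,-0.123,0,0.2175,0,0,0,-0.3,-0.123,0,0.2175,0,0,0,-0.3,-0.123,0,0.2175,0,0,0,-0.3]
}}

```text
time_s: 13.05
ee_pos: [0.4571, -0.3553, 0.0555]
ee_rot: [[0.838, -0.264, 0.478], [-0.229, -0.964, -0.132], [0.496, 0.001, -0.869]]
force: [0.2, 0.4, -4.9]
opening: 0.564
grasp_force: 55.0
```

```bash
python3 - <<'E'
from h import *
log();plane(-.005,.04,.055,.095)
o=arm.get_obs();R=o["ee_rot"];g=o["ee_pos"]-.005*R[:,2];print(g)
a=np.deg2rad(-15.4);e=np.array([np.cos(a),np.sin(a),0]);print("e in tool",(R.T@e).round(3),"Z",R[2].round(3),"grasp s",(g-np.r_[HO[0],0])@e)
E
```

```text
t 13.05 p [ 0.4571 -0.3553  0.0555] q [-1.006  0.565  1.805  0.771  0.498  0.194] F [ 0.2  0.4 -4.9] op 0.564 gf 55.0
top 76 73 slope x,y deg [-0.87 -1.4 ] z0 0.0738 far end s 0.0632 t [-0.0229  0.0255] rect ((29.159408569335938, 1.2837753295898438), (68.29739379882812, 48.254642486572266), 0.3968197703361511)
scene 442 435 slope x,y deg [-0.32  0.03] z0 0.0753 far end s 0.0621 t [-0.0252  0.0242] rect ((28.724475860595703, -0.06072998046875), (51.18533706665039, 67.3999252319336), 89.69342041015625)
[ 0.45478943 -0.35496718  0.06058798]
e in tool [0.868 0.001 0.497] Z [ 0.497  0.002 -0.868] grasp s -0.020558744974827438
```

{"method": "send_rows", "body": {
  "series": [-0.0025,0,0.0043,0,0,0,-0.3,0.007,0,0.01,0,0,0,-0.3,0.016,0,0.015,0,0,0,-0.3,0.025,0,0.02,0,0,0,-0.3,0.034,0,0.025,0,0,0,-0.3,0.043,0,0.03,0,0,0,-0.3,0.043,0,0.03,0,0,0,-0.3,0.043,0,0.03,0,0,0,-0.3],
  "force": 60
}}

```text
time_s: 13.82
ee_pos: [0.4763, -0.3607, 0.0532]
ee_rot: [[0.838, -0.265, 0.476], [-0.23, -0.964, -0.132], [0.494, 0.001, -0.869]]
force: [-10.8, 1.1, -1.4]
opening: 0.563
grasp_force: 60.0
```

```bash
cat > chk.py <<'E'
from h import *
log();plane(.01,.06,.045,.095)
o=arm.get_obs();R=o["ee_rot"];g=o["ee_pos"]-.005*R[:,2]
a=np.deg2rad(-15.4);e=np.array([np.cos(a),np.sin(a),0]);f=np.array([-e[1],e[0],0]);print("grasp s %.4f z %.4f"%((g-np.r_[HO[0],0])@e,g[2]),"Fe %.1f Ff %.1f"%(o["force"]@e,o["force"]@f),"e in tool",(R.T@e).round(3),"Z",R[2].round(3),o["wrist_torque"].round(2))
E
python3 chk.py; python3 -c "
from h import *
p,d=arm.get_image('scene');cv2.imwrite('pics/c4.png',cv2.resize(p[180:300,140:350,::-1],(800,457)))"
```

```text
t 13.8167 p [ 0.4763 -0.3607  0.0532] q [-0.978  0.587  1.757  0.729  0.504  0.265] F [-10.8   1.1  -1.4] op 0.563 gf 60.0
top 97 94 slope x,y deg [-0.14 -0.06] z0 0.0717 far end s 0.0823 t [-0.024   0.0253] rect ((46.23847579956055, 0.6108112335205078), (72.36993408203125, 49.29969787597656), 0.02253853529691696)
scene 472 471 slope x,y deg [0.06 0.45] z0 0.0725 far end s 0.0813 t [-0.0251  0.0241] rect ((46.14610290527344, -0.9079322814941406), (72.0328369140625, 50.35136795043945), 0.03562357276678085)
grasp s -0.0009 z 0.0575 Fe -9.5 Ff -1.2 e in tool [0.869 0.    0.494] Z [ 0.494  0.001 -0.869] [ 0.33  1.59 -0.34]
```

View pics/c4.png

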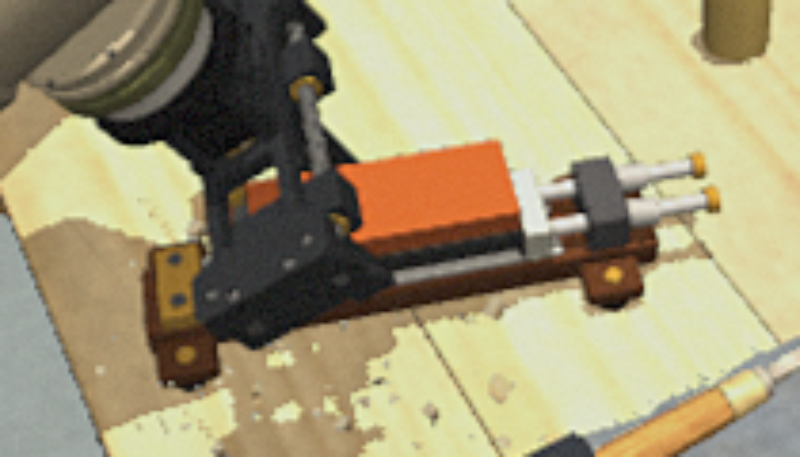

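The picture shows the stone's end pressed on the jaw at (530,215), with the jaw pushed back. Now I lower it.

{"method": "send_rows", "body": {
  "series": [-0.0025,0,0.0043,0,0,0,-0.3,-0.005,0,0.0087,0,0,0,-0.3,-0.0075,0,0.013,0,0,0,-0.3,-0.01,0,0.0174,0,0,0,-0.3,-0.0125,0,0.022,0,0,0,-0.3,-0.015,0,0.026,0,0,0,-0.3,-0.0165,0,0.029,0,0,0,-0.3,-0.0165,0,0.029,0,0,0,-0.3,-0.0165,0,0.029,0,0,0,-0.3]
}}

```text
time_s: 14.72
ee_pos: [0.4763, -0.3606, 0.0401]
ee_rot: [[0.838, -0.265, 0.477], [-0.23, -0.964, -0.132], [0.495, 0.001, -0.869]]
force: [-10.3, 3.0, -0.3]
opening: 0.559
grasp_force: 60.0
```

```bash
python3 chk.py
```

```text
t 14.7167 p [ 0.4763 -0.3606  0.0401] q [-0.978  0.611  1.766  0.773  0.479  0.216] F [-10.3   3.   -0.3] op 0.559 gf 60.0
top 81 79 slope x,y deg [ 0.21 -0.25] z0 0.0585 far end s 0.0824 t [-0.0242  0.0252] rect ((46.312660217285156, 0.57464599609375), (72.49591827392578, 49.587249755859375), 0.3076953589916229)
scene 467 462 slope x,y deg [0.05 0.28] z0 0.0596 far end s 0.0817 t [-0.0246  0.024 ] rect ((46.109893798828125, -0.4030170440673828), (72.05022430419922, 50.311859130859375), 0.1756567806005478)
grasp s -0.0008 z 0.0445 Fe -11.1 Ff 0.2 e in tool [0.869 0.    0.495] Z [ 0.495  0.001 -0.869] [ 0.35  1.3  -0.17]
```

{"method": "send_rows", "body": {
  "series": [-0.001,0,0.002,0,0,0,-0.3,-0.0022,0,0.0039,0,0,0,-0.3,-0.0022,0,0.0039,0,0,0,-0.3,-0.0022,0,0.0039,0,0,0,-0.3]
}}

```text
time_s: 15.15
ee_pos: [0.4764, -0.3607, 0.0394]
ee_rot: [[0.838, -0.265, 0.478], [-0.23, -0.964, -0.132], [0.496, 0.001, -0.868]]
force: [-14.2, 6.2, 10.9]
opening: 0.562
grasp_force: 60.0
```

```bash
python3 chk.py
```

```text
t 15.15 p [ 0.4764 -0.3607  0.0394] q [-0.978  0.613  1.767  0.779  0.476  0.209] F [-14.2   6.2  10.9] op 0.562 gf 60.0
top 63 61 slope x,y deg [ 0.27 -2.62] z0 0.0571 far end s 0.0826 t [-0.0244  0.0254] rect ((46.36711120605469, 0.4294548034667969), (72.61297607421875, 49.79987716674805), 0.2189672440290451)
scene 469 465 slope x,y deg [0.07 0.14] z0 0.0588 far end s 0.0819 t [-0.0247  0.0245] rect ((46.30506134033203, 0.7231540679931641), (72.59706115722656, 52.70132827758789), 0.022722218185663223)
grasp s -0.0007 z 0.0438 Fe -15.9 Ff 0.6 e in tool [0.868 0.001 0.496] Z [ 0.496  0.001 -0.868] [ 0.66  1.28 -0.03]
```

{"method": "send_rows", "body": {
  "series": [-0.0015,0,-0.0025,0,0,0,-0.3,-0.004,0,-0.004,0,0,0,-0.3,-0.0065,0,-0.0055,0,0,0,-0.3,-0.009,0,-0.007,0,0,0,-0.3,-0.0115,0,-0.0085,0,0,0,-0.3,-0.014,0,-0.0098,0,0,0,-0.3,-0.016,0,-0.011,0,0,0,-0.3,-0.016,0,-0.011,0,0,0,-0.3]
}}

```text
time_s: 15.92
ee_pos: [0.4694, -0.3588, 0.0395]
ee_rot: [[0.838, -0.265, 0.478], [-0.23, -0.964, -0.132], [0.496, 0.001, -0.868]]
force: [-6.9, 3.0, 2.2]
opening: 0.563
grasp_force: 60.0
```

```bash
python3 chk.py
```

```text
t 15.9167 p [ 0.4694 -0.3588  0.0395] q [-0.988  0.606  1.786  0.797  0.473  0.181] F [-6.9  3.   2.2] op 0.563 gf 60.0
top 62 61 slope x,y deg [-1.3   0.44] z0 0.0589 far end s 0.0980 t [-0.0243  0.0253] rect ((74.59821319580078, 0.8217983245849609), (129.38206481933594, 49.6580810546875), 0.47769492864608765)
scene 472 464 slope x,y deg [0.09 0.37] z0 0.0588 far end s 0.0745 t [-0.025   0.0239] rect ((42.430755615234375, -0.3957633972167969), (50.0862922668457, 64.96268463134766), 89.43376922607422)
grasp s -0.0080 z 0.0438 Fe -7.5 Ff 1.1 e in tool [0.869 0.001 0.496] Z [ 0.496  0.001 -0.869] [ 0.41  0.92 -0.05]
```

{"method": "send_rows", "body": {
  "series": [-0.0022,0,-0.0013,0,0,0,-0.3,-0.0043,0,-0.0025,0,0,0,-0.3,-0.0043,0,-0.0025,0,0,0,-0.3,-0.0043,0,-0.0025,0,0,0,-0.3]
}}

```text
time_s: 16.35
ee_pos: [0.4688, -0.3587, 0.0395]
ee_rot: [[0.837, -0.265, 0.479], [-0.229, -0.964, -0.132], [0.497, 0.001, -0.868]]
force: [8.9, 1.9, -7.1]
opening: 0.561
grasp_force: 60.0
```

```bash
python3 chk.py
```

```text
t 16.35 p [ 0.4688 -0.3587  0.0395] q [-0.99   0.606  1.788  0.804  0.473  0.173] F [ 8.9  1.9 -7.1] op 0.561 gf 60.0
top 64 64 slope x,y deg [0.41 0.45] z0 0.0579 far end s 0.0750 t [-0.0235  0.0252] rect ((42.639976501464844, 0.4052410125732422), (64.59539031982422, 49.679447174072266), 0.44923633337020874)
scene 470 467 slope x,y deg [0.09 0.03] z0 0.0589 far end s 0.0742 t [-0.025   0.0242] rect ((42.37184143066406, -0.8107166290283203), (64.92498779296875, 50.60699462890625), 0.7616897225379944)
grasp s -0.0085 z 0.0438 Fe 7.8 Ff 3.6 e in tool [0.868 0.001 0.497] Z [ 0.497  0.001 -0.868] [ 0.31 -0.54  0.1 ]
```

{"method": "send_rows", "body": {
  "series": [0.001,0,0.0014,0,0,0,-0.3,0.001,0,0.0014,0,0,0,-0.3,0.001,0,0.0014,0,0,0,0.15,0.001,0,0.0014,0,0,0,0.3,0.001,0,0.0014,0,0,0,0.6,0.001,0,0.0014,0,0,0,1,0.001,0,0.0014,0,0,0,1,0.001,0,0.0014,0,0,0,1],
  "force": 20
}}

```text
time_s: 17.12
ee_pos: [0.468, -0.3588, 0.0387]
ee_rot: [[0.838, -0.265, 0.477], [-0.23, -0.964, -0.132], [0.495, 0.001, -0.869]]
force: [-0.7, -0.2, -0.9]
opening: 0.929
grasp_force: 0.0
```

```bash
python3 chk.py
```

```text
t 17.1167 p [ 0.468  -0.3588  0.0387] q [-0.99   0.607  1.789  0.802  0.472  0.173] F [-0.7 -0.2 -0.9] op 0.929 gf 0.0
top 55 53 slope x,y deg [-0.83 -0.52] z0 0.0584 far end s 0.0750 t [-0.0236  0.0253] rect ((42.649940490722656, 0.39291954040527344), (64.72005462646484, 49.77851486206055), 0.3122050166130066)
scene 461 456 slope x,y deg [ 0.09 -0.06] z0 0.0588 far end s 0.0744 t [-0.025   0.0241] rect ((42.45357894897461, 0.000461578369140625), (64.82368469238281, 51.01775360107422), 0.09761735796928406)
grasp s -0.0093 z 0.0430 Fe -0.2 Ff 0.5 e in tool [0.869 0.    0.495] Z [ 0.495  0.001 -0.869] [ 0.14  0.26 -0.02]
```

Released and free. I back off along the tool, then up.

{"method": "send_rows", "body": {
  "series": [0,0,0,0,0,0,1,0,0,-0.02,0,0,0,1,0,0,-0.06,0,0,0,1,0,0,-0.12,0,0,0,1,0,0,-0.2,0,0,0,1,0.03,0,-0.28,0,0,0,1,0.07,0,-0.36,0,0,0,1,0.1,0,-0.42,0,0,0,1,0.1,0,-0.42,0,0,0,1]
}}

```text
time_s: 17.97
ee_pos: [0.4217, -0.3468, 0.2104]
ee_rot: [[0.835, -0.266, 0.481], [-0.226, -0.964, -0.14], [0.501, 0.008, -0.865]]
force: [0.3, -0.5, 0.2]
opening: 0.999
grasp_force: 0.0
```

```bash
python3 chk.py; python3 - <<'E'
from h import *
a=[]
p,d=arm.get_image('scene');np.savez("end.npz",p=p,d=d);cv2.imwrite('pics/c5.png',cv2.resize(p[130:300,140:400,::-1],(795,520)))
W=cloud("scene",d)
m=(W[...,0]>.3)&(W[...,0]<.65)&(W[...,1]>-.45)&(W[...,1]<-.28)&(W[...,2]>.046)&(W[...,2]<.065)
s=(W[...,:2]-HO[0])@np.array([np.cos(-.2688),np.sin(-.2688)])
b=s[m];h,x=np.histogram(b,bins=np.arange(-.09,.15,.005));print([(round(i,3),int(k)) for i,k in zip(x,h)])
E
```

```text
t 17.9667 p [ 0.4217 -0.3468  0.2104] q [-1.065  0.268  1.71   0.495  0.838  0.498] F [ 0.3 -0.5  0.2] op 0.999 gf 0.0
top 57 56 slope x,y deg [ 0.52 -0.69] z0 0.0574 far end s 0.0750 t [-0.0235  0.0253] rect ((42.63086700439453, 0.46511077880859375), (64.78955078125, 49.66879653930664), 0.3711056113243103)
scene 473 466 slope x,y deg [0.22 0.04] z0 0.0587 far end s 0.0743 t [-0.0248  0.024 ] rect ((42.421443939208984, -0.4161567687988281), (50.334022521972656, 64.61536407470703), 89.88153076171875)
grasp s -0.0581 z 0.2097 Fe -0.9 Ff 0.3 e in tool [0.868 0.001 0.497] Z [ 0.497  0.003 -0.868] [ 0.07  0.21 -0.01]
[(np.float64(-0.09), 0), (np.float64(-0.085), 0), (np.float64(-0.08), 2), (np.float64(-0.075), 65), (np.float64(-0.07), 68), (np.float64(-0.065), 68), (np.float64(-0.06), 68), (np.float64(-0.055), 65), (np.float64(-0.05), 66), (np.float64(-0.045), 68), (np.float64(-0.04), 67), (np.float64(-0.035), 66), (np.float64(-0.03), 66), (np.float64(-0.025), 67), (np.float64(-0.02), 66), (np.float64(-0.015), 65), (np.float64(-0.01), 67), (np.float64(-0.005), 61), (np.float64(0.0), 66), (np.float64(0.005), 66), (np.float64(0.01), 64), (np.float64(0.015), 65), (np.float64(0.02), 65), (np.float64(0.025), 64), (np.float64(0.03), 64), (np.float64(0.035), 66), (np.float64(0.04), 61), (np.float64(0.045), 67), (np.float64(0.05), 64), (np.float64(0.055), 61), (np.float64(0.06), 64), (np.float64(0.065), 59), (np.float64(0.07), 59), (np.float64(0.075), 37), (np.float64(0.08), 50), (np.float64(0.085), 45), (np.float64(0.09), 7), (np.float64(0.095), 1), (np.float64(0.1), 0), (np.float64(0.105), 0), (np.float64(0.11), 0), (np.float64(0.115), 29), (np.float64(0.12), 45), (np.float64(0.125), 46), (np.float64(0.13), 46), (np.float64(0.135), 36), (np.float64(0.14), 17)]
```

View pics/c5.png

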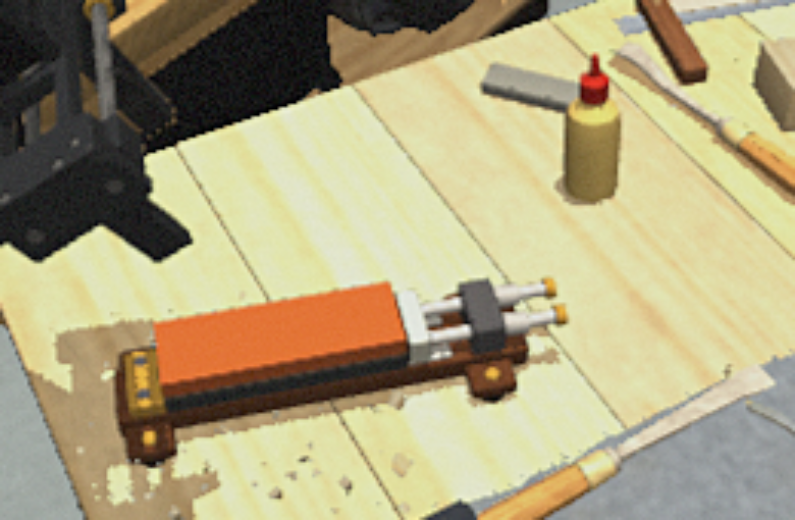

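The stone lies level, orange face up, between the stop (145,380) and the jaw (410,325). The bottle, slip stone and chisel look unmoved.

```bash
python3 -c "
from plant import arm
print(arm.sign_off())"
```

```text
the job is handed in; nothing more can be done
None
```

The stone was stood on end, turned over in two grasps, and now lies level in the holder, orange fine face up and pinched between the sprung jaw and the brass stop; the bottle, slip stone and chisel look unmoved, and I handed the job in at about 18 s of the 64 s allowed.

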